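Shake croutons evenly over a baking tray

TASK

Get the croutons ready for toasting: twist the cap of the square shaker on the cork mat fully open, pick the shaker up and shake all its croutons out over the baking tray, so that every crouton lies on the tray in a single layer, spread evenly enough that each of the tray's three fields has at least two. Then stand the empty shaker upright in the middle of its cork mat again, twist its cap fully shut, and leave the other things where they are.

Things in the scene. Friction and masses are not known exactly. Their poses are not given: they have to be found in the camera images.
- shaker: shaker: clear square jar, 62 x 62 mm outside with flat sides, 96 mm tall, thick walls (9 mm on its x sides, 14 mm on its y sides), floor 6 mm, 0.37 kg empty, standing upright; a round ribbed grey cap on top makes it 121 mm tall in all. Origin: centre of its underside, z up along its axis. The lid plate under the cap has a wedge-shaped mouth on the jar's +x side (see shaker_mouth)
- shaker_cap (a joint): turn of the captive screw cap, rad: 0 shut, grows turning anticlockwise seen from above, 2.1 (stop) fully open. Cap: ribbed ring 60 mm across, 97 to 121 mm above the shaker's underside, with a shutter disc in its bottom whose wedge hole must come over the mouth. Light friction (0.012 N m): turned gently, the jar stands still; stays where left
- shaker_mouth (a point): point in the mouth at the level of the cap's upper rim: 12 mm towards the jar's +x from its axis, 121 mm above its underside. The mouth is a 120-degree wedge from the axis to the +x wall, so croutons run out best with the jar's +x side lowest, tipped past level (110 to 140 degrees from upright) and shaken
- cork_mat: round cork mat, 130 mm across, 4 mm thick, the shaker's place. Origin: centre of its underside (on the worktop)
- tray: dark steel baking tray, 240 mm (its x) by 176 mm (its y), rim 18 mm high, floor 3 mm thick, 0.9 kg, can slide. Origin: centre of its underside. Two low ribs (2.5 mm high, 4 mm wide, along its y at x = -39 and +39 mm) divide the floor across its length into three fields of about 78 x 170 mm
- crouton_0: crouton: hard, slippery bread cube (friction about 0.35) with bevelled edges, 12 mm, 12 g; origin at its centre; starts inside the shaker
- crouton_1: crouton: hard, slippery bread cube (friction about 0.35) with bevelled edges, 12 mm, 12 g; origin at its centre; starts inside the shaker
- crouton_2: crouton: hard, slippery bread cube (friction about 0.35) with bevelled edges, 12 mm, 12 g; origin at its centre; starts inside the shaker
- crouton_3: crouton: hard, slippery bread cube (friction about 0.35) with bevelled edges, 12 mm, 12 g; origin at its centre; starts inside the shaker
- crouton_4: crouton: hard, slippery bread cube (friction about 0.35) with bevelled edges, 12 mm, 12 g; origin at its centre; starts inside the shaker
- crouton_5: crouton: hard, slippery bread cube (friction about 0.35) with bevelled edges, 12 mm, 12 g; origin at its centre; starts inside the shaker
- crouton_6: crouton: hard, slippery bread cube (friction about 0.35) with bevelled edges, 12 mm, 12 g; origin at its centre; starts inside the shaker; may be absent
- crouton_7: crouton: hard, slippery bread cube (friction about 0.35) with bevelled edges, 12 mm, 12 g; origin at its centre; starts inside the shaker; may be absent
- crouton_8: crouton: hard, slippery bread cube (friction about 0.35) with bevelled edges, 12 mm, 12 g; origin at its centre; starts inside the shaker; may be absent
- tin: food tin, 75 mm across, 110 mm tall; a bystander, origin: centre of its underside as it stands
- mug: two-tone mug with a handle, 91 mm tall; a bystander, origin: centre of its underside as it stands
- salt: salt shaker, 44 mm across, 90 mm tall; a bystander, origin: centre of its underside as it stands
- pepper: wooden pepper mill, 58 mm across, 160 mm tall; a bystander, origin: centre of its underside as it stands
Things that resemble listed ones, but are neither listed nor needed, are in the scene too. Leave any green or red look-alike of the shaker alone.

How it is judged:
By the outcome, as a careful person would: the job done as asked, in the order asked, and still so for the second after the job is handed in, with the robot touching nothing.
Of crouton_6, crouton_7, crouton_8 only 1 to 3 are there at a start; the rules pass over those that are not, and their reading is None.
At some moment in a run one of shaker, tray may be knocked a few centimetres aside while the robot is not near it.
It also fails if it takes over 210 s, if anything falls off the work surface, if the arm or the gripper's body presses on something with over 40 N, if the wrist force passes 120 N, or if a joint passes its speed limit or range.

ROBOT

A 6-joint arm with a two-finger parallel gripper is mounted at the origin on a cart in front of the work surface, level with it; the furniture and walls round the work are solid. World frame = base frame: x ahead of the robot, y to its left, z up, the work surface at z = 0. Lengths are in m, angles in degrees, forces in N, time in s.
With the tool pointing down it reaches from about 0.375 to 0.75 m from the base axis. Payload 9 kg.
Tool frame: the origin (TCP) lies where the fingers leave the gripper's body, on its centre line; the fingertips stand 73 mm ahead of it and the grasp point (between the pads) lies 54 mm ahead of it (robot.tip_reach is the distance from the TCP to the fingertips, in m); z points along the fingers, y is the direction in which the jaws open and shut (so a half turn about z gives the same grasp; the last joint's range is limited). The gripper opens to 85 mm and grips with 20 to 120 N. Pads are 22 mm wide; open, the fingers measure 114 mm over their backs; the gripper's body (76 mm by 85 mm) begins 54 mm behind the grasp point. The pads swing forward as they close: fully open they stand 13 mm farther back than shut.
Start: joints at [63.1, 5.964, 5.575, 89.605, 0, 77.527], TCP at [0.149, 0.581, 0.304] pointing down, gripper open.
Joint ranges: [-171.21, 171.21], [-48.23, 106.86], [-62.78, 66.21], [-105.2, 120.99], [-86.42, 89.51], [-180, 180]. Speed limits (degrees/s): [127.2, 127.2, 147.25, 180, 180, 180].

INTERFACE

Orientations are given as [roll, pitch, yaw] about the fixed x, y, z axes, in that order (R = Rz(yaw) Ry(pitch) Rx(roll)).
In Python, from plant import robot gives the robot as it stands. Calls block until the motion is done:
- robot.move_pose(position, orientation): joint-space move of the TCP to a pose.
- robot.line_to(position, vel=0.15, rotation=None, guard=None): straight line of the TCP; rotation=None keeps the orientation; vel is the mean speed in m/s. With guard (N) it stops when the force on the tool has changed by that much, and returns True; else False.
- robot.goto_joints(angles): joint-space move.
- robot.set_gripper(opening): finger opening in m; the grip force is fixed at half the most; returns when the fingers have stopped.
- robot.pause(seconds).
- robot.ik(position, orientation): joint angles nearest the present ones, or None.
- robot.observe(): the state.
- robot.grab_frame(name): name is "side" or "top" or "wrist"; returns the picture (420x560x3 uint8, blue, green, red); there is no depth.
- robot.get_calibration(name): a dict with "vertical_fov" (degrees; the focal length in pixels is half the picture's height over the tangent of half this angle, whatever the lens; pixels are square), "cx", "cy" (the principal point, pixels), "k1" (the pictures are not rectified: a ray, as slopes to the right and down, at radius r is drawn at 1 + k1 r^2 times it, then the intrinsics apply), "rvec" (rotation vector, rad) and "tvec" (3), from world to camera coordinates, as OpenCV has them. Camera axes: x right, y down, z forward; pixel columns grow to the right and rows downward; lengths in m; the calibration is good to about 2 mm. A picture is of the moment at which its call begins: read the wrist's pose just before it. get_calibration takes no time and is no camera call; for the wrist camera it gives the pose at the moment of the call.
A pose or a line that the arm cannot do raises robot.IKError and nothing moves.
- robot.job_done(): hands the job in, once; it reports no verdict.
The state is a dict: "time": time; "q": joint angles; "qvel": joint speeds; "joint_torque": joint torques, N m; "tool_pos": TCP position; "tcp_rot": TCP orientation; "ft_force": force on the tool from outside, world axes, zero at the start; "torque": the same for the moment, N m; "gripper_width": finger opening in m.
Only numpy, scipy, OpenCV 4.12 (cv2) and the standard library are available. Lean on these libraries where they do the work, as an engineer would, in place of code of your own. Each camera call takes 0.05 s, during which the arm holds its last target. There are 200 camera calls.

## Working session

There is one attempt and no reset: what is moved stays moved. The work goes in short steps, each a Python script; the robot and the scene stay as the last script left them, time stands still between calls to the robot, and variables do not carry over. Pictures are saved under pics/ and viewed, about 12 in all and at most 16, crops included, and the job is handed in when it is done.

```bash
ls; mkdir -p pics; cat > h.py <<'E'
import numpy as np,cv2
from scipy.spatial.transform import Rotation as R
from plant import robot
def cal(n):
    c=robot.get_calibration(n); f=210/np.tan(np.radians(c["vertical_fov"])/2)
    return c,f,cv2.Rodrigues(np.array(c["rvec"],float))[0],np.array(c["tvec"],float).ravel()
def ray(n,u,v,k=None):
    c,f,Rm,t=k or cal(n)
    d=np.array([(u-c["cx"])/f,(v-c["cy"])/f]); s=d.copy()
    for _ in range(20): s=d/(1+c["k1"]*(s@s))
    return -Rm.T@t, Rm.T@np.array([s[0],s[1],1])
def onz(n,u,v,z,k=None):
    o,d=ray(n,u,v,k); return o+d*(z-o[2])/d[2]
def pix(n,p,k=None):
    c,f,Rm,t=k or cal(n); q=Rm@np.array(p)+t; s=q[:2]/q[2]; s=s*(1+c["k1"]*(s@s))
    return np.array([c["cx"],c["cy"]])+f*s
E
python3 - <<'E'
from h import *
for n in ("top","side","wrist"):
    k=cal(n); im=robot.grab_frame(n); cv2.imwrite(f"pics/{n}0.png",im); print(n,k[0]["vertical_fov"],-k[2].T@k[3],k[2][2])
o=robot.observe();print(o["time"],o["tool_pos"],o["tcp_rot"],o["gripper_width"])
E
```

```text
pics
top 54.019446752184834 [ 0.25064138 -0.00698167  1.09290909] [ 0.2135085  -0.01743289 -0.97678565]
side 48.313709868189235 [ 0.17404345 -0.69487862  1.28433046] [ 0.19918188  0.48302344 -0.85265171]
wrist 68.76553985885099 [0.08435443 0.59802347 0.37349933] [ 0.26492101 -0.06795835 -0.9618724 ]
0.15 [0.14941748 0.58092028 0.30329748] [-1.79943976e+02 -1.41578781e-02  1.65570644e+02] 0.0857828385360741
```

View pics/top0.png

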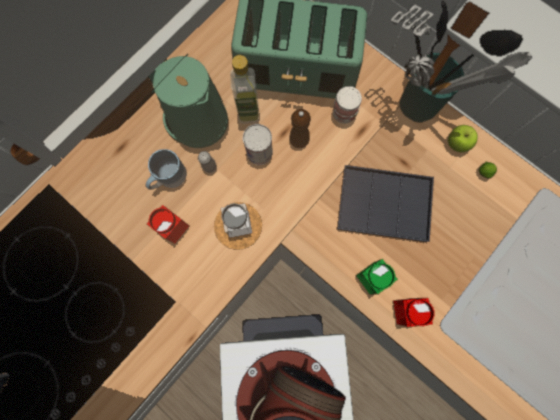

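View pics/side0.png

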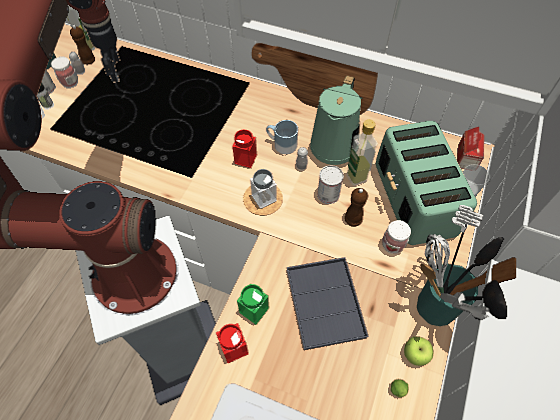

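```bash
python3 - <<'E'
from h import *
for nm,u,v,z in [("mat",239,225,.004),("cap",236,217,.121),("tray c",386,204,.003),("tl",346,168,.018),("tr",433,174,.018),("br",428,242,.018),("bl",339,232,.018),("redL",165,222,.12),("green",379,277,.12),("salt",206,158,.09),("mug",164,165,.09),("tin",258,140,.11),("pepper",301,118,.16),("tin2",348,97,.1),("edgecorner",285,245,0),("edge1",180,345,0),("edge2",340,310,0),("base",285,400,0)]: print(nm,onz("top",u,v,z).round(3))
a=cv2.imread("pics/top0.png")[165:265,165:285]; b=cv2.imread("pics/side0.png")[155:225,225:315]
a=cv2.resize(a,(480,400),interpolation=2);b=cv2.resize(b,(514,400),interpolation=2)[:,:320]
cv2.imwrite("pics/z0.png",np.hstack([a,b]))
E
```

```text
mat [0.452 0.094 0.004]
cap [0.45  0.089 0.121]
tray c [ 0.481 -0.307  0.003]
tl [ 0.586 -0.207  0.018]
tr [ 0.552 -0.441  0.018]
br [ 0.368 -0.4    0.018]
bl [ 0.411 -0.17   0.018]
redL [0.45  0.259 0.12 ]
green [ 0.284 -0.237  0.12 ]
salt [0.616 0.161 0.09 ]
mug [0.605 0.269 0.09 ]
tin [0.647 0.025 0.11 ]
pepper [ 0.676 -0.085  0.16 ]
tin2 [ 0.754 -0.217  0.1  ]
edgecorner [ 0.39  -0.026  0.   ]
edge1 [0.155 0.258 0.   ]
edge2 [ 0.212 -0.154  0.   ]
base [0.007 0.003 0.   ]
```

View pics/z0.png

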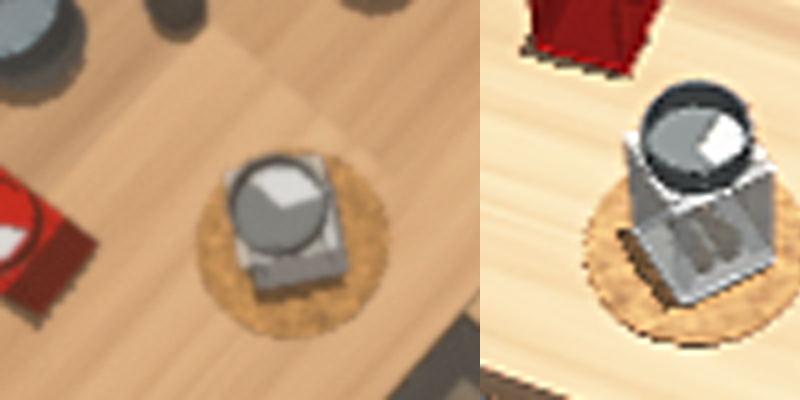

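```bash
python3 - <<'E'
from h import *
# tool-down yaw choices
for y in range(-180,180,30):
    q=robot.ik([.451,.091,.174],[180,0,y]); print(y,None if q is None else np.round(q,0))
q=robot.ik([.42,.09,.34],[180,0,165]); print(q)
robot.move_pose([.42,.09,.34],[180,0,165])
k=cal("wrist"); im=robot.grab_frame("wrist"); cv2.imwrite("pics/w1.png",im); np.save("w1.npy",np.array([k],dtype=object))
print(-k[2].T@k[3], pix("wrist",[.452,.094,.004],k), robot.observe()["time"])
E
```

```text
-180 [ -5. -18. -31.  78.   0.  -5.]
-150 [ -5. -18. -31.  78.   0. -35.]
-120 [ -5. -18. -31.  78.   0. -65.]
-90 [ -5. -18. -31.  78.   0. -95.]
-60 [  -5.  -18.  -31.   78.    0. -125.]
-30 [  -5.  -18.  -31.   78.    0. -155.]
0 [ -5. -18. -31.  78.   0. 175.]
30 [ -5. -18. -31.  78.   0. 145.]
60 [ -5. -18. -31.  78.   0. 115.]
90 [ -5. -18. -31.  78.   0.  85.]
120 [ -5. -18. -31.  78.   0.  55.]
150 [ -5. -18. -31.  78.   0.  25.]
[ -5.46629601 -23.25746564 -17.19426489  96.06320075   0.
   9.53370399]
[0.35508829 0.10820508 0.41029453] [288.29229919 200.62278081] 2.225
```

View pics/w1.png

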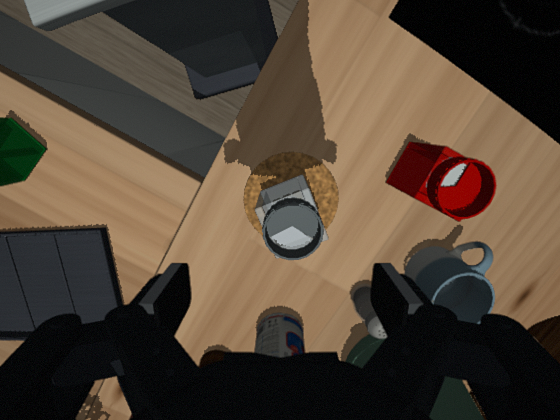

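```bash
python3 - <<'E'
import cv2
a=cv2.imread("pics/w1.png")[140:280,230:350]
cv2.imwrite("pics/w1z.png",cv2.resize(a,None,fx=4.2,fy=4.2,interpolation=2))
E
```

```text
(no output)
```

View pics/w1z.png

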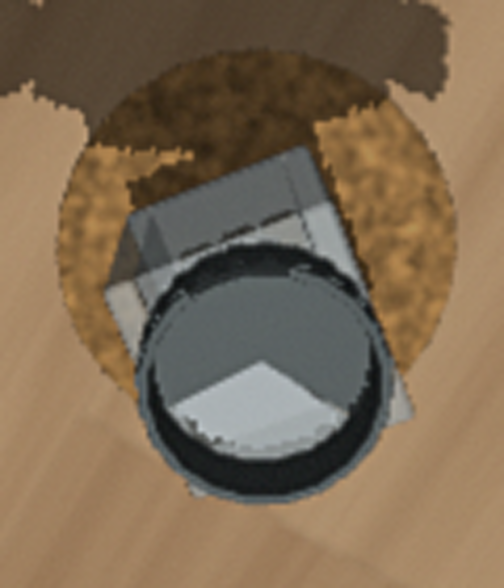

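```bash
python3 - <<'E'
from h import *
k=np.load("w1.npy",allow_pickle=True)[0]
P=lambda u,v,z:onz("wrist",230+u/4.2,140+v/4.2,z,k)[:2]
print("cap",P(264.5,374,.125), "dia",P(392,374,.125)-P(137,374,.125))
c=[P(106,292,.1),P(330,203,.1),P(412,415,.1),P(195,497,.1)]
print(np.round(c,4),"mean",np.mean(c,0))
for i in range(4):
    d=c[(i+1)%4]-c[i]; print(np.linalg.norm(d),np.degrees(np.arctan2(d[1],d[0])))
b=[P(130,213,.004),P(303,147,.004)];d=b[1]-b[0];print("bot",b,np.linalg.norm(d),np.degrees(np.arctan2(d[1],d[0])))
a=P(263,362,.102)
for e in [(170,408),(347,412)]:
    d=P(*e,.102)-a;print("wedge",np.linalg.norm(d),np.degrees(np.arctan2(d[1],d[0])))
print("mat ends",P(57,240,.004),P(458,240,.004),P(260,48,.004))
# mat from top picture by colour
im=cv2.imread("pics/top0.png")[190:260,205:275].astype(int)
E
python3 - <<'E'
from h import *
jy=None
c=np.array([.451,.092])
for az in (-15,-8,0,8,15,165,180,75,-105):
  for el in (0,15,30,45,60):
    d=np.array([np.cos(np.radians(az))*np.cos(np.radians(el)),np.sin(np.radians(az))*np.cos(np.radians(el)),-np.sin(np.radians(el))])
    y=np.array([-np.sin(np.radians(az)),np.cos(np.radians(az)),0])
    r=[]
    for s in (1,-1):
      M=np.c_[np.cross(s*y,d),s*y,d]
      e=R.from_matrix(M).as_euler("xyz",degrees=True)
      q=robot.ik(np.r_[c,.065]-.054*d,e); r.append(None if q is None else list(np.round(q).astype(int)))
    if any(r): print(az,el,r)
E
```

```text
165 45 [[np.int64(-8), np.int64(39), np.int64(14), np.int64(110), np.int64(5), np.int64(-175)], [np.int64(-8), np.int64(39), np.int64(14), np.int64(110), np.int64(5), np.int64(5)]]
165 60 [[np.int64(-7), np.int64(21), np.int64(-2), np.int64(96), np.int64(4), np.int64(-173)], [np.int64(-7), np.int64(21), np.int64(-2), np.int64(96), np.int64(4), np.int64(7)]]
180 45 [[np.int64(-3), np.int64(41), np.int64(17), np.int64(111), np.int64(-2), np.int64(178)], [np.int64(-3), np.int64(41), np.int64(17), np.int64(111), np.int64(-2), np.int64(-2)]]
180 60 [[np.int64(-4), np.int64(23), np.int64(0), np.int64(97), np.int64(-2), np.int64(177)], [np.int64(-4), np.int64(23), np.int64(0), np.int64(97), np.int64(-2), np.int64(-3)]]
75 0 [[np.int64(-44), np.int64(46), np.int64(-17), np.int64(118), np.int64(61), np.int64(-180)], [np.int64(-44), np.int64(46), np.int64(-17), np.int64(118), np.int64(61), np.int64(0)]]
75 15 [[np.int64(-43), np.int64(23), np.int64(-27), np.int64(99), np.int64(59), np.int64(-154)], [np.int64(-43), np.int64(23), np.int64(-27), np.int64(99), np.int64(59), np.int64(26)]]
75 30 [[
[... 1114 characters left out ...]
[[np.int64(11), np.int64(6), np.int64(-18), np.int64(80), np.int64(-27), np.int64(120)], [np.int64(11), np.int64(6), np.int64(-18), np.int64(80), np.int64(-27), np.int64(-60)]]Traceback (most recent call last):
  File "<stdin>", line 4, in <module>
  File "<stdin>", line 3, in <lambda>
  File "h.py", line 13, in onz
    o,d=ray(n,u,v,k); return o+d*(z-o[2])/d[2]
        ~~~^^^^^^^^^
  File "h.py", line 8, in ray
    c,f,Rm,t=k or cal(n)
             ^^^^^^^^^^^
ValueError: The truth value of an array with more than one element is ambiguous. Use a.any() or a.all()
<sys>:0: UserWarning: Gimbal lock detected. Setting third angle to zero since it is not possible to uniquely determine all angles.
```

```bash
sed -i 's/=k or cal(n)/=cal(n) if k is None else k/' h.py; python3 - <<'E'
from h import *
k=np.load("w1.npy",allow_pickle=True)[0]
P=lambda u,v,z:onz("wrist",230+u/4.2,140+v/4.2,z,k)[:2]
print("cap",P(264.5,374,.125), "dia",P(392,374,.125)-P(137,374,.125))
c=[P(106,292,.1),P(330,203,.1),P(412,415,.1),P(195,497,.1)]
print(np.round(c,4),"mean",np.mean(c,0))
for i in range(4):
    d=c[(i+1)%4]-c[i]; print(np.linalg.norm(d),np.degrees(np.arctan2(d[1],d[0])))
b=[P(130,213,.004),P(303,147,.004)];d=b[1]-b[0];print("bot",b,np.linalg.norm(d),np.degrees(np.arctan2(d[1],d[0])))
a=P(263,362,.102)
for e in [(170,408),(347,412)]:
    d=P(*e,.102)-a;print("wedge",np.linalg.norm(d),np.degrees(np.arctan2(d[1],d[0])))
m=(P(57,240,.004)+P(458,240,.004))/2;print("mat",P(57,240,.004),P(458,240,.004),P(260,48,.004),m)
E
```

```text
cap [0.45205131 0.09548383] dia [0.01539765 0.05757716]
[[0.4294 0.0615]
 [0.4219 0.1208]
 [0.4811 0.1282]
 [0.4888 0.0684]] mean [0.45530362 0.09473764]
0.059742020975270184 97.24294522696299
0.05968083606483876 7.190123258555977
0.06027263363257842 -82.7248036927635
0.05971760896000295 -173.3189378747591
bot [array([0.42919514, 0.06182994]), array([0.42283509, 0.12060711])] 0.059120271062935104 96.17572432150838
wedge 0.026538720575580505 -77.32187605864468
wedge 0.025392491299332104 43.16228445174711
mat [0.43163773 0.03660267] [0.46506259 0.16189573] [0.38936741 0.11512398] [0.44835016 0.0992492 ]
```

```bash
cat > cap.py <<'E'
from h import *
def turn(c,deg,w0,z=.174):
    "grip the cap at c and turn it deg (anticlockwise +), starting at yaw w0"
    p=[c[0],c[1]]
    robot.set_gripper(.085)
    robot.move_pose(p+[z+.08],[180,0,w0]); 
    print("guard",robot.line_to(p+[z],vel=.08,guard=10), robot.observe()["tool_pos"])
    robot.set_gripper(.0); o=robot.observe(); print("w",o["gripper_width"],o["ft_force"],o["torque"])
    q=np.array(o["q"]); n=4
    for i in range(n):
        q[5]-=deg/n; robot.goto_joints(list(q)); 
    o=robot.observe(); print("end",o["tcp_rot"],o["ft_force"],o["torque"],o["time"])
    robot.set_gripper(.085)
    robot.line_to(p+[z+.13],vel=.15)
E
python3 - <<'E'
from cap import *
turn([.454,.095],121.5,115)
robot.move_pose([.42,.09,.34],[180,0,165])
k=cal("wrist"); im=robot.grab_frame("wrist"); cv2.imwrite("pics/w2.png",cv2.resize(im[140:280,230:350],None,fx=4.2,fy=4.2,interpolation=2)); np.save("w2.npy",np.array([k],dtype=object))
cv2.imwrite("pics/top2.png",robot.grab_frame("top"))
print(robot.observe()["time"])
E
```

```text
guard False [0.45432595 0.09498045 0.17459461]
w 0.05732632023925611 [-3.28169407  0.06133076  8.11205888] [-0.14963802  0.79896926 -0.06313829]
end [-1.79930439e+02  3.12719550e-02 -1.23782090e+02] [ 0.21031466 -1.01678144  2.0222506 ] [-0.05072973 -0.12804716 -0.02414321] 7.1333
9.7583
```

View pics/w2.png

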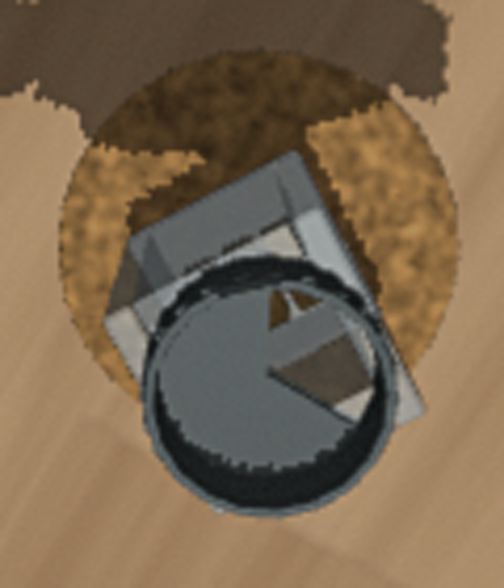

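```bash
python3 - <<'E'
from h import *
k=np.load("w2.npy",allow_pickle=True)[0]
P=lambda u,v,z:onz("wrist",230+u/4.2,140+v/4.2,z,k)[:2]
ang=lambda d:np.degrees(np.arctan2(d[1],d[0]))
print("cap",P(270,387,.125))
c=[P(104,321,.1),P(320,208,.1),P(425,410,.1)]
print(np.round(c,4),"centre",(c[0]+c[2])/2)
for i in range(2):
    d=c[i+1]-c[i]; print(np.linalg.norm(d),ang(d))
b=[P(130,240,.004),P(297,152,.004)];d=b[1]-b[0];print("bot",np.linalg.norm(d),ang(d), (b[0]+b[1])/2)
a=P(268,373,.102)
for e in [(350,418),(278,292)]: print("wedge",np.linalg.norm(P(*e,.102)-a),ang(P(*e,.102)-a))
print("mat",(P(58,240,.004)+P(460,240,.004))/2)
E
```

```text
cap [0.45508479 0.09543975]
[[0.4362 0.0585]
 [0.4221 0.1175]
 [0.4802 0.1312]] centre [0.45817765 0.09483554]
0.06073793172930843 103.4025274022389
0.05962578096218819 13.253140100949434
bot 0.06051123159428586 103.24516519948483 [0.43041338 0.08837085]
wedge 0.02427038593869384 45.19428892541973
wedge 0.021242891523339903 159.10558737798374
mat [0.44803908 0.09919512]
```

```bash
python3 - <<'E'
from cap import *
turn([.4555,.095],10,175)
robot.move_pose([.42,.09,.34],[180,0,165])
k=cal("wrist"); im=robot.grab_frame("wrist"); cv2.imwrite("pics/w3.png",cv2.resize(im[140:280,230:350],None,fx=4.2,fy=4.2,interpolation=2)); np.save("w3.npy",np.array([k],dtype=object))
print(robot.observe()["time"])
c=np.array([.456,.095])
for az in (95,100,105,112,120):
  for el in (0,10,20,30):
    a,b=np.radians(az),np.radians(el)
    d=np.array([np.cos(a)*np.cos(b),np.sin(a)*np.cos(b),-np.sin(b)]); y=np.array([-np.sin(a),np.cos(a),0])
    for s in (1,-1):
      e=R.from_matrix(np.c_[np.cross(s*y,d),s*y,d]).as_euler("xyz",degrees=True)
      q=robot.ik(np.r_[c,.064]-.054*d,e); print(az,el,s,None if q is None else np.round(q))
E
```

```text
guard False [0.4558319  0.09497251 0.17458395]
w 0.057471997920936796 [-0.90773165 -1.95551815  6.44021074] [-0.29087261  0.24097791 -0.01183616]
end [-1.79957878e+02  9.25789817e-02 -1.75131858e+02] [1.230885   1.86573068 1.02920341] [ 0.7523724  -0.18066193 -0.10762464] 12.9667
14.825
95 0 1 None
95 0 -1 None
95 10 1 [ -36.   45.   -4.  116.   48. -169.]
95 10 -1 [-36.  45.  -4. 116.  48.  11.]
95 20 1 [ -34.   33.  -11.  106.   47. -157.]
95 20 -1 [-34.  33. -11. 106.  47.  23.]
95 30 1 [ -33.   22.  -17.   98.   43. -147.]
95 30 -1 [-33.  22. -17.  98.  43.  33.]
100 0 1 None
100 0 -1 None
100 10 1 [ -34.   48.    0.  118.   45. -170.]
100 10 -1 [-34.  48.   0. 118.  45.  10.]
100 20 1 [ -33.   37.   -6.  109.   44. -160.]
100 20 -1 [-33.  37.  -6. 109.  44.  20.]
100 30 1 [ -31.   26.  -12.  101.   41. -150.]
100 30 -1 [-31.  26. -12. 101.  41.  30.]
105 0 1 None
105 0 -1 None
105 10 1 [ -32.   51.    5.  121.   42. -171.]
105 10 -1 [-32.  51.   5. 121.  42.   9.]
105 20 1 [ -31.   40.   -2.  112.   41. -162.]
105 20 -1 [-31.  40.  -2. 112.  41.  18.]
105 30 1 [ -29.   29.   -8.  103.   38. -153.]
105 30 -1 [-29.  29.  -8. 103.  38.  27.]
112 0 1 None
112 0 -1 None
112 10 1 None
112 10 -1 None
112 20 1 [ -28.   44.    4.  115.   37. -164.]
112 20 -1 [-28.  44.   4. 115.  37.  16.]
112 30 1 [ -27.   34.   -2.  107.   35. -156.]
112 30 -1 [-27.  34.  -2. 107.  35.  24.]
120 0 1 None
120 0 -1 None
120 10 1 None
120 10 -1 None
120 20 1 [ -25.   49.   11.  119.   32. -167.]
120 20 -1 [-25.  49.  11. 119.  32.  13.]
120 30 1 [ -24.   39.    4.  110.   30. -160.]
120 30 -1 [-24.  39.   4. 110.  30.  20.]<sys>:0: UserWarning: Gimbal lock detected. Setting third angle to zero since it is not possible to uniquely determine all angles.
```

View pics/w3.png

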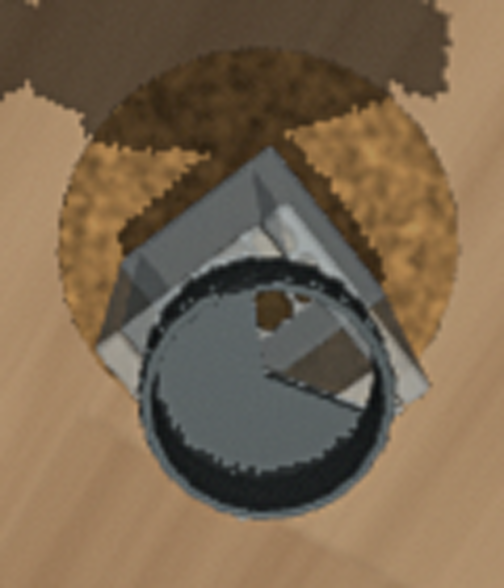

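```bash
cat > jar.py <<'E'
from h import *
EL=22
def jarR(az,th):  # jar x azimuth az when upright, tipped th towards its +x
    return R.from_euler("z",az,degrees=True)*R.from_euler("y",th,degrees=True)
def Q(s):
    b=np.radians(EL); d=np.array([np.cos(b),0,-np.sin(b)]); y=np.array([0,s,0])
    return R.from_matrix(np.c_[np.cross(y,d),y,d])
GH=.060   # grasp height on jar
def pose(az,th,g=None,mouth=None,s=-1):
    J=jarR(az,th); T=J*Q(s)
    if g is None: g=np.array(mouth)-J.apply([.012,0,.121-GH])
    p=np.array(g)-.054*T.apply([0,0,1])
    import warnings; warnings.simplefilter("ignore")
    return list(p),list(T.as_euler("xyz",degrees=True))
E
python3 - <<'E'
from jar import *
k=np.load("w3.npy",allow_pickle=True)[0]
P=lambda u,v,z:onz("wrist",230+u/4.2,140+v/4.2,z,k)[:2]
ang=lambda d:np.degrees(np.arctan2(d[1],d[0]))
print("cap",P(268,388,.125))
c=[P(95,347,.1),P(280,204,.1),P(430,385,.1)]
print(np.round(c,4),"centre",(c[0]+c[2])/2)
for i in range(2):
    d=c[i+1]-c[i]; print(np.linalg.norm(d),ang(d))
b=[P(122,262,.004),P(270,147,.004)];d=b[1]-b[0];print("bot",np.linalg.norm(d),ang(d),(b[0]+b[1])/2)
tc=np.array([.479,-.305]); tx=np.array([np.cos(np.radians(-98)),np.sin(np.radians(-98))])
for s in (1,-1):
  for az in range(-180,180,20):
    r=[]
    for f in (-1,0,1):
      for th in (0,60,100,140):
        p,e=pose(az,th,mouth=[*(tc+tx*.078*f),.075 if th>80 else .26],s=s); q=robot.ik(p,e); r.append("-" if q is None else "%d"%q[5])
    if r.count("-")<4: print(s,az,*r)
E
```

```text
cap [0.45564545 0.09491933]
[[0.4427 0.0543]
 [0.4191 0.1083]
 [0.4743 0.1339]] centre [0.45849063 0.09411628]
0.05886620176939337 113.65040620030733
0.06085473375994586 24.917534207894
bot 0.060469003375243566 113.42597527822053 [0.43231504 0.08213164]
1 -160 - 129 114 95 - 123 107 79 - 117 100 68
1 -140 - 111 90 45 - 104 83 38 138 97 77 34
1 -120 132 91 68 25 119 84 61 22 102 77 56 -
1 -100 92 71 48 - 69 63 42 - 52 55 37 -
1 20 -99 -68 -46 - -109 -75 -53 - -116 -81 -59 -
1 40 -135 -89 -66 - -140 -96 -74 -32 -144 -101 -81 -40
1 60 -152 -109 -88 -47 - -115 -97 -64 - -120 -105 -85
1 80 - -127 -112 -99 - -133 -121 -123 - -138 -128 -139
-1 -160 - -50 -65 -84 - -56 -72 -100 - -62 -79 -111
-1 -140 - -68 -89 -134 - -75 -96 -141 -41 -82 -102 -145
-1 -120 -47 -88 -111 -154 -60 -95 -118 -157 -77 -102 -123 -
-1 -100 -87 -108 -131 - -110 -116 -137 - -127 -124 -142 -
-1 20 80 111 133 - 70 104 126 - 63 98 120 -
-1 40 44 90 113 - 39 83 105 147 35 78 98 139
-1 60 27 70 91 132 - 64 82 115 - 59 74 94
-1 80 - 52 67 80 - 46 58 56 - 41 51 40
```

```bash
sed -i 's/^EL=22/EL=20/; s/^GH=.060/GH=.056/' jar.py; python3 - <<'E'
from jar import *
c=np.array([.458,.0945,.004+GH]); az=113.5
p,e=pose(az,0,g=c); d=R.from_euler("xyz",e,degrees=True).apply([0,0,1])
p=np.array(p); b=p-.11*d
print(p,e,robot.ik(list(p),e),robot.ik(list(b),e),robot.ik(list(b+[0,0,.15]),e))
robot.move_pose(list(b+[0,0,.15]),e)
robot.line_to(list(b),vel=.15)
print("guard",robot.line_to(list(p),vel=.07,guard=8))
o=robot.observe();print(o["tool_pos"],o["ft_force"],o["time"])
cv2.imwrite("pics/g.png",np.hstack([cv2.resize(robot.grab_frame("side")[120:260,190:350],None,fx=2.5,fy=2.5),cv2.resize(robot.grab_frame("top")[140:280,150:310],None,fx=2.5,fy=2.5)]))
E
```

```text
[0.47823388 0.04796525 0.07846909] [np.float64(180.0), np.float64(-70.00000000000001), np.float64(113.5)] [-27.7671733   45.84915449   6.34903376 115.48680936  36.01209236
  15.34064543] None NoneTraceback (most recent call last):
  File "<stdin>", line 6, in <module>
plant.IKError: the arm cannot take that pose within its joint ranges
```

```bash
python3 - <<'E'
import jar
from jar import *
for EL in (20,25,30):
  jar.EL=EL
  for az in (105,113.5):
   for bk in (0,.03,.05,.08):
    for dz in (0,.05,.1,.15):
     c=np.array([.458,.0945,.004+GH])
     p,e=pose(az,0,g=c); d=R.from_euler("xyz",e,degrees=True).apply([0,0,1])
     q=robot.ik(list(np.array(p)-bk*d+[0,0,dz]),e); print(EL,az,bk,dz,"-" if q is None else np.round(q))
E
```

```text
20 105 0 0 [-31.  41.  -1. 111.  41.  18.]
20 105 0 0.05 [-31.  36.  -2. 115.  41.  18.]
20 105 0 0.1 [-31.  31.  -2. 120.  41.  18.]
20 105 0 0.15 -
20 105 0.03 0 [-33.  42.   2. 114.  39.  17.]
20 105 0.03 0.05 [-33.  37.   1. 118.  39.  17.]
20 105 0.03 0.1 -
20 105 0.03 0.15 -
20 105 0.05 0 [-34.  43.   4. 116.  38.  16.]
20 105 0.05 0.05 [-34.  39.   4. 120.  38.  16.]
20 105 0.05 0.1 -
20 105 0.05 0.15 -
20 105 0.08 0 [-36.  45.   8. 118.  36.  16.]
20 105 0.08 0.05 -
20 105 0.08 0.1 -
20 105 0.08 0.15 -
20 113.5 0 0 [-28.  46.   6. 115.  36.  15.]
20 113.5 0 0.05 [-28.  41.   5. 119.  36.  15.]
20 113.5 0 0.1 -
20 113.5 0 0.15 -
20 113.5 0.03 0 [-29.  48.  10. 118.  34.  14.]
20 113.5 0.03 0.05 -
20 113.5 0.03 0.1 -
20 113.5 0.03 0.15 -
20 113.5 0.05 0 [-31.  49.  13. 120.  33.  14.]
20 113.5 0.05 0.05 -
20 113.5 0.05 0.1 -
20 113.5 0.05 0.15 -
20 113.5 0.08 0 -
20 113.5 0.08 0.05 -
20 113.5 0.08 0.1 -
20 113.5 0.08 0.15 -
25 105 0 0 [-30.  35.  -4. 107.  40.  23.]
25 105 0 0.05 [-30.  31.  -5. 111.  40.  23.]
25 105 0 0.1 [-30.  27.  -4. 116.  40.  23.]
25 105 0 0.15 [-30.  2
[... 1691 characters left out ...]
0.  34.  23.]
30 105 0.08 0.15 -
30 113.5 0 0 [-26.  35.  -1. 107.  34.  23.]
30 113.5 0 0.05 [-26.  31.  -0. 111.  34.  23.]
30 113.5 0 0.1 [-26.  28.   1. 116.  34.  23.]
30 113.5 0 0.15 [-26.  25.   2. 121.  34.  23.]
30 113.5 0.03 0 [-28.  37.   3. 110.  33.  22.]
30 113.5 0.03 0.05 [-28.  33.   3. 114.  33.  22.]
30 113.5 0.03 0.1 [-28.  30.   5. 119.  33.  22.]
30 113.5 0.03 0.15 -
30 113.5 0.05 0 [-29.  38.   6. 112.  32.  21.]
30 113.5 0.05 0.05 [-29.  34.   6. 116.  32.  21.]
30 113.5 0.05 0.1 [-29.  31.   8. 121.  32.  21.]
30 113.5 0.05 0.15 -
30 113.5 0.08 0 [-31.  39.  10. 115.  30.  20.]
30 113.5 0.08 0.05 [-31.  36.  11. 119.  30.  20.]
30 113.5 0.08 0.1 -
30 113.5 0.08 0.15 -
```

```bash
sed -i 's/^EL=20/EL=22/' jar.py; python3 - <<'E'
from jar import *
import jar
c=np.array([.458,.0945,.004+GH]); az=113.5
p,e=pose(az,0,g=c); d=R.from_euler("xyz",e,degrees=True).apply([0,0,1])
p=np.array(p)-.003*d; b=p-.045*d+[0,0,.01]
jar.EL=55; p1,e1=pose(az,0,g=c-.06*d+[0,0,.09]); jar.EL=22
print(robot.ik(list(p),e),robot.ik(list(b),e),robot.ik(p1,e1))
robot.move_pose(p1,e1)
robot.line_to(list(b),vel=.08,rotation=e)
print("guard",robot.line_to(list(p),vel=.06,guard=8))
o=robot.observe();print(o["tool_pos"],p,o["ft_force"],o["time"])
cv2.imwrite("pics/g.png",np.hstack([cv2.resize(robot.grab_frame("side")[120:260,190:350],None,fx=2.5,fy=2.5),cv2.resize(robot.grab_frame("top")[140:280,150:310],None,fx=2.5,fy=2.5)]))
E
```

```text
[-27.71808168  43.89627521   5.33424038 114.04067001  35.50323141
  16.75162867] [-30.21570489  45.77275909  11.2366697  118.84310616  33.27788822
  15.3772018 ] [-24.51810801  10.39744004  -4.66644484 102.43325738  22.56075127
  36.39389657]
guard False
[0.4792776  0.04579213 0.08153756] [0.47907368 0.04603385 0.08135258] [ 0.84768705 -0.52351718 -0.01843229] 18.1167
```

View pics/g.png

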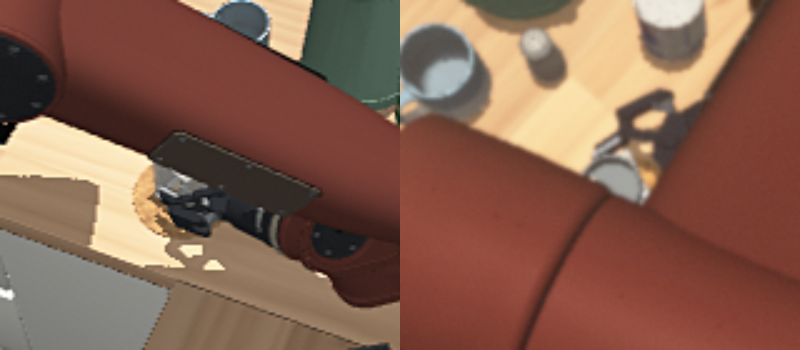

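```bash
python3 - <<'E'
from jar import *
robot.set_gripper(.0)
o=robot.observe();print(o["gripper_width"],o["ft_force"],o["tool_pos"])
g0=np.array([.458,.0945,.004+GH])
def go(az,th,g,lin=None):
    d=None; p,e=pose(az,th,g=g); T=R.from_euler("xyz",e,degrees=True)
    p=list(np.array(p)-.003*T.apply([0,0,1]))
    robot.line_to(p,vel=lin,rotation=e) if lin else robot.move_pose(p,e)
go(113.5,0,g0+[0,0,.03],.06)
o=robot.observe();print(o["gripper_width"],o["ft_force"])
go(110,40,g0+[0,-.02,.13],.12)
o=robot.observe();print(o["gripper_width"],o["ft_force"],o["time"],o["q"])
im=robot.grab_frame("wrist"); cv2.imwrite("pics/wg.png",im); cv2.imwrite("pics/top3.png",robot.grab_frame("top"))
E
```

```text
0.0614154352307519 [-0.64427527 -3.20649643  2.54940907] [0.47918402 0.04576332 0.08151905]
0.06165781924429903 [-0.74356298 -0.15208128 -4.49359008]
0.0615336803900697 [ 0.6225101   0.615546   -4.58535759] 20.4333 [-20.78651233  -2.22784916 -13.14914389  98.3943926   20.85725241
  45.66730529]
```

View pics/wg.png

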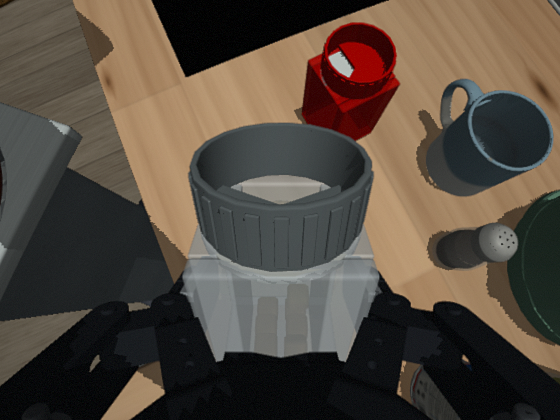

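```bash
cat > tray.py <<'E'
from h import *
def tray(im):
    m=(im.max(2)<75).astype(np.uint8); m[:, :300]=0; m[:130]=0; m[270:]=0
    m=cv2.morphologyEx(m,cv2.MORPH_CLOSE,np.ones((7,7)))
    cs,_=cv2.findContours(m,0,2); c=max(cs,key=cv2.contourArea)
    b=cv2.boxPoints(cv2.minAreaRect(cv2.convexHull(c)))
    ap=cv2.approxPolyDP(cv2.convexHull(c),8,True)[:,0]
    w=np.array([onz("top",u,v,.018)[:2] for u,v in (ap if len(ap)==4 else b)])
    return cv2.contourArea(c),len(ap),w
E
python3 - <<'E'
from tray import *
for f in ("top0","top3"):
    a,n,w=tray(cv2.imread(f"pics/{f}.png")); print(f,a,n,w.round(3).tolist(),w.mean(0),[round(float(np.linalg.norm(w[i]-w[i-1])),3) for i in range(4)],[np.degrees(np.arctan2(*(w[i]-w[i-1])[::-1])).round(1) for i in range(4)])
E
```

```text
top0 4556.5 4 [[0.589, -0.207], [0.541, -0.437], [0.373, -0.401], [0.418, -0.184]] [ 0.48018077 -0.30728389] [0.172, 0.235, 0.171, 0.222] [np.float64(-7.8), np.float64(-101.8), np.float64(167.9), np.float64(78.3)]
top3 252.5 3 [[0.587, -0.208], [0.686, -0.312], [0.463, -0.5], [0.372, -0.397]] [ 0.52690498 -0.35436991] [0.286, 0.143, 0.292, 0.137] [np.float64(41.3), np.float64(-46.3), np.float64(-139.8), np.float64(131.4)]
```

View pics/top3.png

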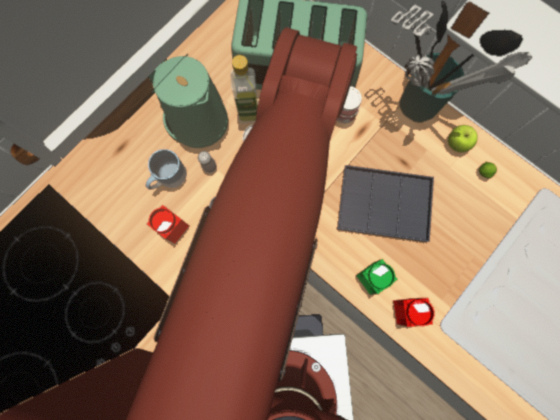

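```bash
cat > pour.py <<'E'
from jar import *
TC=np.array([.480,-.306]); TX=np.array([np.cos(np.radians(-100.5)),np.sin(np.radians(-100.5))]); TY=np.array([-TX[1],TX[0]])
def tp(az,th,mouth=None,g=None):
    p,e=pose(az,th,g=g,mouth=mouth); T=R.from_euler("xyz",e,degrees=True)
    return list(np.array(p)-.003*T.apply([0,0,1])),e
def M(f,az,z=.085,back=.012):   # mouth point over field f
    h=np.array([np.cos(np.radians(az)),np.sin(np.radians(az))]); return np.r_[TC+TX*.078*f-h*back,z]
def weight(n=8):
    robot.pause(.15); w=[]
    for _ in range(n): w.append(robot.observe()["ft_force"][2]); robot.pause(.02)
    return np.mean(w)
E
python3 - <<'E'
from pour import *
for az in (40,50,60):
  print(az,[["-" if (q:=robot.ik(*tp(az,th,M(f,az)))) is None else int(q[5]) for th in (60,80,95,110,125,135)] for f in (-1,0,1)])
print("w40",weight())
az=50
robot.move_pose(*tp(80,50,g=[.45,-.12,.25])); print("w50",weight())
robot.move_pose(*tp(az,70,M(1,az,z=.16))); print("w70",weight())
robot.move_pose(*tp(az,90,M(1,az))); print("w90",weight(),weight())
o=robot.observe();print(o["time"],o["gripper_width"],o["q"])
cv2.imwrite("pics/p1.png",np.hstack([cv2.resize(robot.grab_frame("side"),(400,300)),cv2.resize(robot.grab_frame("top"),(400,300))]))
E
```

```text
40 [[88, 99, 108, 120, 134, 146], [82, 92, 101, 111, 125, 139], [76, 86, 93, 103, 116, 129]]
50 [[78, 89, 98, 108, 123, 136], [72, 82, 89, 99, 112, 125], [67, 76, 82, 90, 100, 111]]
60 [[69, 79, 86, 95, 108, 121], [63, 72, 78, 85, 95, 105], [58, 66, 71, 76, 81, 86]]
w40 -4.288524826088212
w50 -4.186860390010195
w70 -4.419502622891562
w90 -4.019604686214172 -3.9323270136407142
24.475 0.06149354581766039 [-48.9052423    7.49661458 -10.6443598   68.2789355  -21.71269994
  80.43737649]
```

View pics/p1.png

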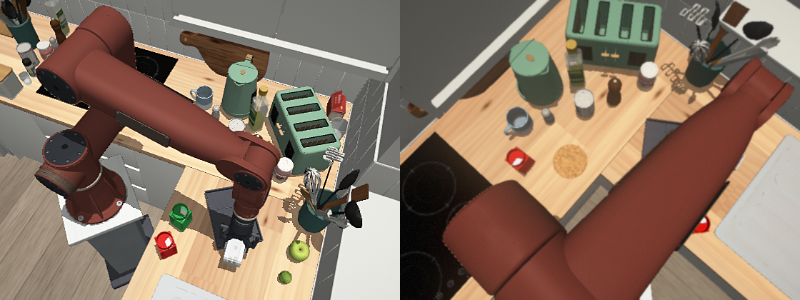

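```bash
cat >> pour.py <<'E'
def count(tag):
    im=robot.grab_frame("top"); cv2.imwrite(f"pics/c_{tag}.png",im); out=[]
    d=im.astype(int); m=((d[...,2]-d[...,0])>25).astype(np.uint8)
    box=[TC+sx*TX*.114+sy*TY*.082 for sx,sy in((-1,-1),(1,-1),(1,1),(-1,1))]
    poly=np.zeros_like(m); cv2.fillPoly(poly,[np.array([pix("top",[*b,.01]) for b in box]).round().astype(np.int32)],1)
    n,l,s,c=cv2.connectedComponentsWithStats(m*poly)
    for i in range(1,n):
        if s[i,4]>=5:
            x=onz("top",*c[i],.009)[:2]-TC; out.append((round(float(x@TX)*1000),round(float(x@TY)*1000),int(s[i,4])))
    return sorted(out)
def look(tag): robot.move_pose(*tp(80,50,g=[.45,-.10,.25])); r=count(tag); print(tag,round(robot.observe()["time"],1),r); return r
def pour(f,az,th,shakes=0,amp=.015):
    robot.move_pose(*tp(az,70,M(f,az,z=.16)))
    robot.move_pose(*tp(az,100,M(f,az)))
    robot.line_to(tp(az,th,M(f,az))[0],vel=.1,rotation=tp(az,th)[1] if 0 else tp(az,th,M(f,az))[1]); robot.pause(.3)
    for i in range(shakes):
        ax=jarR(az,th).apply([0,0,1])*amp
        robot.line_to(list(np.array(tp(az,th,M(f,az))[0])-ax),vel=.25); robot.line_to(tp(az,th,M(f,az))[0],vel=.25)
    robot.move_pose(*tp(az,85,M(f,az,z=.12)))
E
python3 - <<'E'
from pour import *
pour(1,50,112); look("a1")
pour(1,50,118,1); look("a2")
E
```

```text
a1 28.2 [(-3, 1, 5009)]
a2 33.4 [(-3, 1, 5008)]
```

```bash
python3 - <<'E'
import cv2,numpy as np
im=cv2.imread("pics/c_a2.png"); cv2.imwrite("pics/v1.png",np.hstack([cv2.resize(im,(373,280)),cv2.resize(im[140:270,310:460],None,fx=2.15,fy=2.15,interpolation=0)]) )
E
```

```text
(no output)
```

View pics/v1.png

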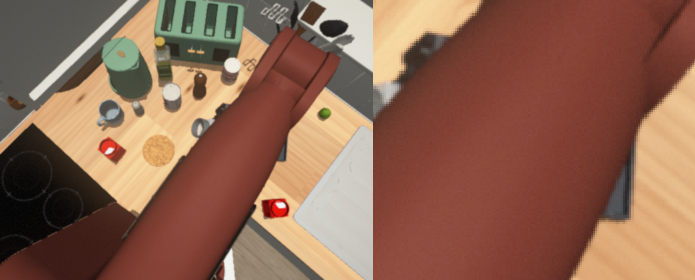

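```bash
sed -i 's/tp(80,50,g=\[.45,-.10,.25\])/tp(110,40,g=[.458,.0745,.194])/' pour.py; python3 - <<'E'
from pour import *
look("a3")
E
```

```text
a3 34.2 [(16, -19, 30), (56, -17, 65), (57, 14, 94), (58, 41, 29)]
```

```bash
python3 - <<'E'
from pour import *
im=cv2.imread("pics/c_a3.png"); w=robot.grab_frame("wrist"); cv2.imwrite("pics/wj.png",w)
a=cv2.resize(im[155:255,325:445],(480,400),interpolation=2); b=cv2.resize(w[250:390,170:400],None,fx=1.39,fy=1.39); b=cv2.copyMakeBorder(b,0,400-b.shape[0],0,0,0)
cv2.imwrite("pics/v2.png",np.hstack([a,b]))
E
```

```text
(no output)
```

View pics/v2.png

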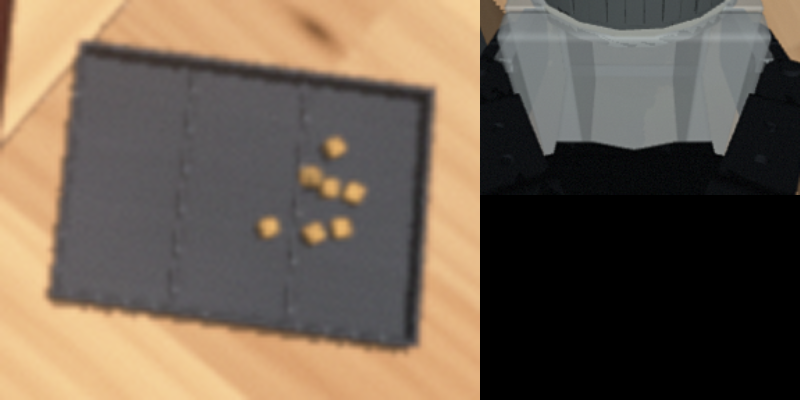

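```bash
python3 - <<'E'
from pour import *
pour(-1,55,130,4,.02); print(look("a4"))
w=robot.grab_frame("wrist"); cv2.imwrite("pics/wj2.png",w)
print(weight(20))
for az in (75,85,90,95,100):
  for c in ([.47,-.04],[.452,.096],[.46,-.03]):
    print(az,c,["-" if (q:=robot.ik(*tp(az,0,g=[*c,GH+dz]))) is None else np.round(q).astype(int).tolist() for dz in (0.001,.03,.06,.1)])
E
```

```text
a4 41.4 [(-32, -51, 814), (37, 7, 29), (76, 9, 60), (79, 67, 30), (80, 40, 85)]
[(-32, -51, 814), (37, 7, 29), (76, 9, 60), (79, 67, 30), (80, 40, 85)]
-3.3266900676231925
75 [0.47, -0.04] [[-52, 30, -14, 102, 48, 27], [-52, 27, -14, 105, 48, 27], [-52, 24, -14, 108, 48, 27], [-52, 20, -14, 112, 48, 27]]
75 [0.452, 0.096] [[-41, 14, -32, 91, 56, 37], [-41, 11, -32, 95, 56, 37], [-41, 7, -32, 98, 56, 37], [-41, 3, -32, 103, 56, 37]]
75 [0.46, -0.03] [[-52, 28, -17, 102, 48, 27], [-52, 25, -17, 104, 48, 27], [-52, 22, -17, 107, 48, 27], [-52, 18, -17, 111, 48, 27]]
85 [0.47, -0.04] [[-48, 37, -5, 108, 42, 22], [-48, 34, -5, 110, 42, 22], [-48, 31, -5, 113, 42, 22], [-48, 28, -5, 117, 42, 22]]
85 [0.452, 0.096] [[-38, 23, -22, 98, 51, 30], [-38, 20, -22, 101, 51, 30], [-38, 17, -22, 104, 51, 30], [-38, 13, -22, 108, 51, 30]]
85 [0.46, -0.03] [[-48, 35, -7, 107, 42, 22], [-48, 32, -8, 110, 42, 22], [-48, 29, -8, 112, 42, 22], [-48, 26, -8, 116, 42, 22]]
90 [0.47, -0.04] [[-46, 40, 0, 111, 40, 20], [-46, 37, 0, 113, 40, 20], [-46, 35, -1, 115, 40, 20], [-46, 31, 0, 119, 40, 20]]
90 [0.452
[... 262 characters left out ...]
47, -0.04] [[-45, 43, 4, 113, 37, 18], [-45, 41, 4, 115, 37, 18], [-45, 38, 4, 118, 37, 18], '-']
95 [0.452, 0.096] [[-35, 31, -12, 104, 46, 24], [-35, 28, -13, 107, 46, 24], [-35, 25, -13, 110, 46, 24], [-35, 22, -13, 113, 46, 24]]
95 [0.46, -0.03] [[-45, 41, 1, 112, 37, 18], [-45, 39, 1, 114, 37, 18], [-45, 36, 1, 117, 37, 18], [-45, 33, 1, 120, 37, 18]]
100 [0.47, -0.04] [[-43, 47, 9, 115, 34, 16], [-43, 44, 8, 118, 34, 16], [-43, 41, 8, 120, 34, 16], '-']
100 [0.452, 0.096] [[-33, 35, -8, 107, 43, 22], [-33, 32, -8, 109, 43, 22], [-33, 29, -8, 112, 43, 22], [-33, 25, -8, 116, 43, 22]]
100 [0.46, -0.03] [[-43, 44, 6, 114, 34, 16], [-43, 42, 5, 117, 34, 16], [-43, 39, 5, 119, 34, 16], '-']
```

```bash
python3 - <<'E'
from tray import *
im=cv2.imread("pics/c_a4.png"); print([x.round(3).tolist() if hasattr(x,'round') and not isinstance(x,float) else x for x in tray(im)])
w=cv2.imread("pics/wj2.png")
a=cv2.resize(im[140:270,310:470],(492,400),interpolation=2); b=cv2.resize(w[120:390,170:400],(300,400))
cv2.imwrite("pics/v3.png",np.hstack([a,b]))
E
```

```text
[263.0, 3, [[0.606, -0.23], [0.708, -0.343], [0.478, -0.522], [0.385, -0.41]]]
```

View pics/v3.png

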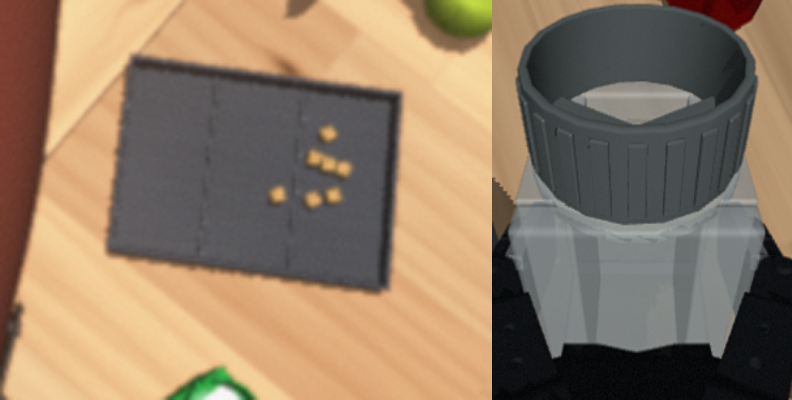

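```bash
cat > place.py <<'E'
from pour import *
def place(c,az,floor):
    g=np.array([*c,floor+GH])
    robot.move_pose(*tp(az,25,g=g+[0,-.02,.12])); 
    robot.line_to(*[tp(az,0,g=g+[0,0,.03])[0]],vel=.1,rotation=tp(az,0,g=g)[1])
    hit=robot.line_to(tp(az,0,g=g+[0,0,-.001])[0],vel=.025,guard=4)
    o=robot.observe(); print("place hit",hit,o["tool_pos"][2]-tp(az,0,g=g)[0][2],o["ft_force"],o["gripper_width"])
    p=np.array(o["tool_pos"]); robot.set_gripper(.085)
    d=R.from_euler("xyz",tp(az,0,g=g)[1],degrees=True).apply([0,0,1])
    robot.line_to(list(p-.055*d),vel=.1)
    print(robot.observe()["time"])
E
python3 - <<'E'
from place import *
c=lambda u,v:onz("top",310+u/3.075,140+v/3.077,.018)[:2]
w=[c(132,57),c(401,94),c(384,290),c(108,252)]
m=np.mean(w,0); tx=(w[1]+w[2]-w[0]-w[3])/2; print(np.round(w,3),m,np.linalg.norm(tx),np.degrees(np.arctan2(tx[1],tx[0])))
place([.465,-.035],88,0)
robot.move_pose([m[0]-.02,m[1]+.0,.33],[180,0,165])
k=cal("wrist"); im=robot.grab_frame("wrist"); cv2.imwrite("pics/wt.png",im); np.save("wt.npy",np.array([k],dtype=object))
d=im.astype(int); mk=(((d[...,2]-d[...,0])>35)).astype(np.uint8)
box=[m+sx*tx/2*.93+sy*np.array([-tx[1],tx[0]])*.34 for sx,sy in((-1,-1),(1,-1),(1,1),(-1,1))]
pg=np.array([pix("wrist",[*b,.01],k) for b in box]).round().astype(np.int32); print(pg.tolist())
po=np.zeros_like(mk); cv2.fillPoly(po,[pg],1)
n,l,s,ce=cv2.connectedComponentsWithStats(mk*po)
for i in range(1,n):
    if s[i,4]>15: print(ce[i].round(1),s[i,4],onz("wrist",*ce[i],.010,k)[:2].round(3))
print(robot.observe()["time"])
E
```

```text
[[ 0.611 -0.229]
 [ 0.56  -0.463]
 [ 0.387 -0.421]
 [ 0.437 -0.189]] [ 0.49887355 -0.32550753] 0.23884838174737977 -102.2760026166154
place hit True 0.00010131664006832186 [ 0.4895414  -2.61990552  6.83497641] 0.06131466583298539
45.9583
[[370, 128], [190, 137], [205, 259], [366, 251]]
[265.7 186.1] 79 [ 0.479 -0.343]
[241.6 187.6] 78 [ 0.473 -0.373]
[228.2 192.7] 79 [ 0.475 -0.392]
[224.8 211.9] 76 [ 0.498 -0.404]
[239.8 214.7] 149 [ 0.507 -0.386]
[238.4 233.5] 69 [ 0.532 -0.395]
47.1917
```

```bash
cat > pick.py <<'E'
from h import *
m=np.array([.499,-.3255]); a=np.radians(-102.3); TX=np.array([np.cos(a),np.sin(a)]); TY=np.array([-TX[1],TX[0]])
def detect(tag):
    robot.move_pose([m[0]-.02,m[1],.33],[180,0,165]); k=cal("wrist"); im=robot.grab_frame("wrist"); cv2.imwrite(f"pics/d_{tag}.png",im)
    d=im.astype(int); mk=((d[...,2]-d[...,0])>35).astype(np.uint8)
    pg=np.array([pix("wrist",[*(m+sx*TX*.113+sy*TY*.081),.01],k) for sx,sy in((-1,-1),(1,-1),(1,1),(-1,1))]).round().astype(np.int32)
    po=np.zeros_like(mk); cv2.fillPoly(po,[pg],1); cs,_=cv2.findContours(mk*po,0,1); P=[]
    for c in cs:
        A=cv2.contourArea(c)
        if A<20: continue
        n=max(1,round(A/62)); x=c[:,0].astype(float); mu=np.array(cv2.minAreaRect(c)[0]); v=np.linalg.svd(x-x.mean(0))[2][0]
        for i in range(n): P.append(onz("wrist",*(mu+v*9.2*(i-(n-1)/2)),.010,k)[:2])
    P=np.array(P); T=np.c_[(P-m)@TX,(P-m)@TY]; print(tag,len(P),(T*1000).round().astype(int).tolist()); return P,T
def clear(p,th,others,op):
    u=np.array([np.cos(th),np.sin(th)]); v=np.array([-u[1],u[0]]); best=9
    for o in others:
        for s in (1,-1):
            q=np.array([abs((o-p)@u*s-(op/2+.0075))-.0075,abs((o-p)@v)-.012]); best=min(best,np.linalg.norm(np.maximum(q,0))+min(q.max(),0))
    return best-.008
def pick(P,i,t,op=.028):
    oth=np.delete(P,i,0); p=P[i]
    sc=[(clear(p,np.radians(j),oth,op),j) for j in range(0,180,5)]; c,j=max(sc)
    w=min([j-90,j+90],key=lambda x:abs((x-165+180)%360-180)); print("pick",p.round(3),"clear mm",round(c*1000,1),"yaw",w)
    robot.set_gripper(op); robot.move_pose([*p,.13],[180,0,w])
    if robot.line_to([*p,.079],vel=.08,guard=6): print("touch",robot.observe()["tool_pos"][2])
    robot.set_gripper(0); print("w",robot.observe()["gripper_width"])
    robot.line_to([*p,.125],vel=.15)
    x=m+TX*t[0]+TY*t[1]; robot.line_to([*x,.125],vel=.3); robot.line_to([*x,.081],vel=.1,guard=6)
    robot.set_gripper(.03); robot.line_to([*x,.13],vel=.15)
def best(P,T,lo=.045,op=.028):
    s=[(max(clear(P[i],np.radians(j),np.delete(P,i,0),op) for j in range(0,180,5)),i) for i in range(len(P)) if T[i,0]>lo]; return max(s)[1]
E
python3 - <<'E'
from pick import *
P,T=detect("0")
i=best(P,T); pick(P,i,(-.078,.025))
P,T=detect("1"); print(robot.observe()["time"])
E
```

```text
0 7 [[61, 47], [63, 19], [52, 22], [77, 16], [70, -9], [52, -15], [21, -16]]
pick [ 0.532 -0.396] clear mm 7.9 yaw 160
touch 0.0777106263192556
w 0.010695402017614207
1 7 [[51, 23], [-79, 26], [76, 16], [64, 19], [70, -9], [52, -15], [21, -16]]
53.325
```

```bash
sed -i 's/\*p,.079\]/*p,.080]/' pick.py; python3 - <<'E'
from pick import *
P,T=detect("1b")
pick(P,best(P,T),(-.078,-.03))
P,T=detect("2")
pick(P,best(P,T),(0,.03))
P,T=detect("3"); print(robot.observe()["time"])
cv2.imwrite("pics/wside.png",robot.grab_frame("side"))
E
```

```text
1b 7 [[-79, 26], [75, 16], [64, 19], [52, 22], [70, -9], [52, -15], [21, -16]]
pick [ 0.473 -0.373] clear mm 2.0 yaw 115
touch 0.07775560599634734
w 0.00909545006645889
2 7 [[-80, 26], [76, 16], [64, 19], [52, 22], [70, -8], [21, -16], [-80, -30]]
pick [ 0.476 -0.392] clear mm 7.7 yaw 165
w 0.008944665936508878
3 7 [[-1, 30], [-79, 26], [76, 16], [64, 19], [52, 22], [21, -15], [-80, -30]]
64.3333
```

```bash
python3 - <<'E'
from pick import *
robot.set_gripper(.085)
robot.move_pose([.433,-.04,.34],[180,0,165])
k=cal("wrist"); im=robot.grab_frame("wrist"); np.save("wk.npy",np.array([k],dtype=object))
from jar import jarR
u,v=pix("wrist",[.465,-.035,.07],k); x0,y0=int(u-60),int(v-70); print(x0,y0)
def J(p): return np.array([.465,-.035,0])+jarR(88,0).apply(p)
b=cv2.resize(im[y0:y0+140,x0:x0+120],None,fx=4.2,fy=4.2,interpolation=2); c=b.copy()
for s in ((1,1),(1,-1),(-1,1),(-1,-1)):
    for z in (0,.096):
        q=pix("wrist",J([s[0]*.031,s[1]*.031,z]),k); cv2.circle(c,tuple(int(t) for t in (q-[x0,y0])*4.2),4,(0,0,255),1)
q=pix("wrist",J([0,0,.121]),k); cv2.circle(c,tuple(int(t) for t in (q-[x0,y0])*4.2),4,(0,255,0),1)
cv2.imwrite("pics/v4.png",c[:588]); print(robot.observe()["time"])
E
```

```text
231 143
66.1333
```

View pics/v4.png

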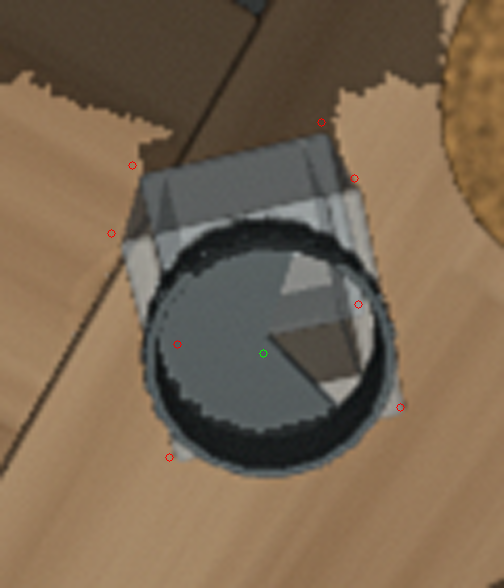

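```bash
python3 - <<'E'
from h import *
k=np.load("wk.npy",allow_pickle=True)[0]
f=lambda u,v,z:onz("wrist",231+u/4.2,143+v/4.2,z,k)[:2]
print("jar shift",f(270.5,359.5,.1)-f(264,353,.1),"cap",f(270.5,347,.121),"pred pix",pix("wrist",[.465,-.035,.121],k))
im=cv2.imread("pics/c_a2.png"); d=im.astype(float)
r=d[190:262,200:278]; print(r[36,37],r[5,5],r[66,70],r[36,72])
s=(r[...,2]-r[...,0])/r[...,2]
mk=(s>.5).astype(np.uint8); print([(t,int((s>t).sum())) for t in (.4,.45,.5,.55,.6)], "expected", np.pi*(24)**2)
for t in (.45,.5,.55):
    mk=cv2.morphologyEx((cv2.GaussianBlur(s,(5,5),0)>t).astype(np.uint8),2,np.ones((3,3))); cs,_=cv2.findContours(mk,0,1)
    c=max(cs,key=cv2.contourArea); (x,y),q,_=cv2.fitEllipse(c); print(t,x+200,y+190,q,onz("top",x+200,y+190,.004))
E
```

```text
jar shift [0.00211264 0.00116418] cap [ 0.46396033 -0.03294885] pred pix [293.65980891 227.09085739]
[102. 171. 228.] [155. 210. 243.] [ 48.  59. 109.] [161. 214. 245.]
[(0.4, 2513), (0.45, 2121), (0.5, 1995), (0.55, 1171), (0.6, 26)] expected 1809.5573684677208
0.45 237.6923713684082 225.59661483764648 (46.44392395019531, 47.72187042236328) [0.45032056 0.09717538 0.004     ]
0.5 237.7696533203125 225.57454299926758 (44.63701248168945, 45.96400451660156) [0.45036553 0.09696583 0.004     ]
0.55 239.0748405456543 225.21703338623047 (33.90418243408203, 37.003326416015625) [0.45108383 0.09342818 0.004     ]
```

```bash
python3 - <<'E'
from place import *
import jar
g=np.array([.465,-.035,GH]); az=88
p,e=tp(az,0,g=g); d=R.from_euler("xyz",e,degrees=True).apply([0,0,1]); p=np.array(p)
jar.EL=55; p1,e1=tp(az,0,g=g-.06*d+[0,0,.09]); jar.EL=22
robot.move_pose(p1,e1)
robot.line_to(list(p-.05*d),vel=.1,rotation=e)
print("guard",robot.line_to(list(p),vel=.06,guard=8))
robot.set_gripper(0); o=robot.observe(); print(o["gripper_width"],o["ft_force"])
robot.line_to(tp(az,0,g=g+[0,0,.04])[0],vel=.1)
print(weight(15))
place([.4485,.0958],88,.004)
robot.move_pose([.42,.09,.34],[180,0,165])
k=cal("wrist"); im=robot.grab_frame("wrist"); cv2.imwrite("pics/w5.png",im); np.save("w5.npy",np.array([k],dtype=object))
# cap rim / hue-free check: dark grey cap blob
d=im[140:290,220:360].astype(int); mk=((d.max(2)-d.min(2)<22)).astype(np.uint8); mk=cv2.morphologyEx(mk,2,np.ones((5,5))); cs,_=cv2.findContours(mk,0,1); c=max(cs,key=cv2.contourArea)
print(cv2.contourArea(c),cv2.boundingRect(c)); print(robot.observe()["time"])
E
```

```text
guard False
0.061690157441072604 [-1.55261909 -3.45374534  1.71727354]
-3.4931461631981775
place hit True 8.368742834170828e-05 [-0.75737544 -2.002763    5.09981462] 0.0619082581730613
75.0083
4176.0 (41, 34, 69, 84)
76.1917
```

```bash
python3 - <<'E'
from cap import *
c=[.4505,.0968]
turn(c,-126,236)
robot.move_pose([.42,.09,.34],[180,0,165])
k=cal("wrist"); im=robot.grab_frame("wrist"); np.save("w6.npy",np.array([k],dtype=object))
cv2.imwrite("pics/w6.png",im)
w=cv2.resize(im[140:280,230:350],(470,548),interpolation=2)
t=robot.grab_frame("top"); cv2.imwrite("pics/top6.png",t)
b=cv2.resize(t[150:260,330:450],(328,300),interpolation=2); s=cv2.resize(robot.grab_frame("side"),(328,246))
cv2.imwrite("pics/v6.png",np.hstack([w,np.vstack([b,s,np.zeros((2,328,3),np.uint8)])]))
print(robot.observe()["time"])
E
```

```text
guard False [0.45084749 0.09677559 0.17461086]
w 0.05766587236260812 [-2.55877991  1.37363449  7.05313541] [0.37435571 0.61227963 0.03559511]
end [1.79916852e+02 1.35008990e-02 1.10283909e+02] [1.46544878 0.63815212 1.70543384] [ 0.05899079 -0.08987398  0.0216895 ] 81.4
83.8833
```

View pics/v6.png

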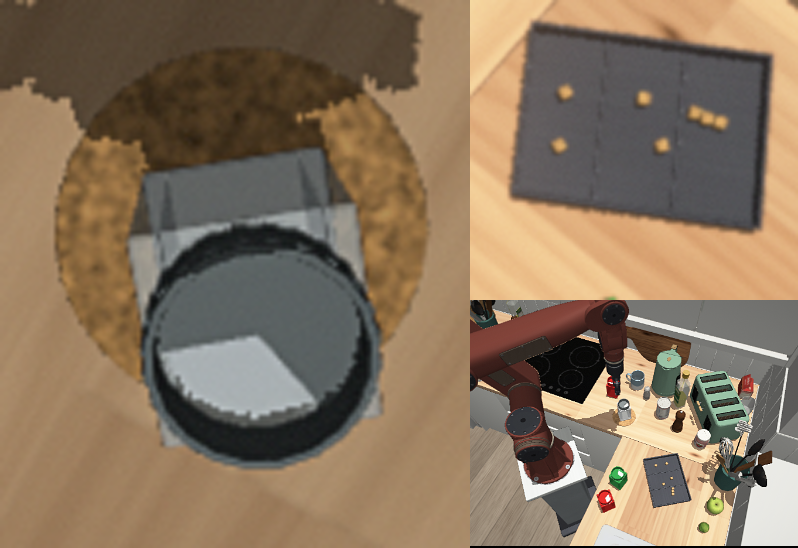

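```bash
python3 - <<'E'
from h import *
k=np.load("w6.npy",allow_pickle=True)[0]
P=lambda u,v,z:onz("wrist",230+u/3.917,140+v/3.914,z,k)[:2]
ang=lambda d:np.degrees(np.arctan2(d[1],d[0]))
b=[P(145,175,.004),P(322,148,.004)];d=b[1]-b[0];az=ang(d);mid=(b[0]+b[1])/2
print("bot",np.linalg.norm(d),az,"centre",mid+.031*np.array([np.sin(np.radians(az)),-np.cos(np.radians(az))]))
t=[P(130,240,.1),P(355,205,.1)];print("top",np.linalg.norm(t[1]-t[0]),ang(t[1]-t[0]))
a=P(258,335,.102)
for e in [(160,352),(317,402)]: print("wedge",ang(P(*e,.102)-a))
print("cap",P(261,345,.125))
# mat circle from rim points
q=np.array([P(*x,.004) for x in [(55,225),(428,225),(245,46),(85,130),(350,85),(400,330)]])
s=np.linalg.lstsq(np.c_[2*q,np.ones(len(q))],(q**2).sum(1),rcond=None)[0];print("mat",s[:2],np.sqrt(s[2]+s[:2]@s[:2]))
E
```

```text
bot 0.0610001606787278 83.70392651503873 centre [0.45702842 0.09837285]
top 0.0600480647384894 83.98445708210149
wedge -94.73810326495486
wedge 25.3091053196853
cap [0.4515927  0.09858745]
mat [0.45326096 0.09755318] 0.06517500803009596
```

```bash
python3 - <<'E'
from cap import *
turn([.4525,.098],-8,165)
robot.move_pose([.42,.09,.34],[180,0,165])
k=cal("wrist"); im=robot.grab_frame("wrist"); np.save("w7.npy",np.array([k],dtype=object)); cv2.imwrite("pics/w7.png",im)
def brt(im):  # bright wedge in the cap
    r=im[210:262,262:332].astype(int); g=r.mean(2)
    m=((g>150)&(r.max(2)-r.min(2)<30)).astype(np.uint8)
    cs,_=cv2.findContours(m,0,1); c=max(cs,key=cv2.contourArea); M=cv2.moments(c); return M["m10"]/M["m00"]+262,M["m01"]/M["m00"]+210,cv2.contourArea(c)
for f in("w6","w7"):
    u,v,A=brt(cv2.imread(f"pics/{f}.png")); p=onz("wrist",u,v,.102,k)[:2]; print(f,u,v,A,p)
print(robot.observe()["time"])
# jar's lit lower edges: long straight lines near the jar
for f in("w6","w7"):
    g=cv2.cvtColor(cv2.imread(f"pics/{f}.png")[170:215,250:330],6); g=cv2.resize(g,None,fx=4,fy=4,interpolation=2)
    L=cv2.createLineSegmentDetector().detect(g)[0][:,0]; n=np.hypot(L[:,2]-L[:,0],L[:,3]-L[:,1]); i=np.argsort(-n)[:5]
    print(f,[(round(float(n[j])),round(float(np.degrees(np.arctan2(L[j,3]-L[j,1],L[j,2]-L[j,0]))%180),1)) for j in i])
E
```

```text
guard False [0.45283383 0.09799066 0.17458901]
w 0.05803215202860947 [-1.13871744 -1.09990411  6.93740111] [-0.25423242  0.4614893   0.02998156]
end [1.79993826e+02 8.59436222e-02 1.57074795e+02] [-0.36566008  0.9328716   0.45598645] [ 0.45556435 -0.07514637  0.03949675] 87.0917
w6 290.2855543113102 235.95483389324374 446.5 [0.46685942 0.0889965 ]
w7 287.92054693274207 234.5439763488544 451.0 [0.46465641 0.08696117]
88.8583
w6 [(78, 82.6), (72, 171.2), (68, 171.6), (56, 82.7), (49, 173.0)]
w7 [(80, 179.2), (75, 179.6), (68, 85.5), (65, 178.0), (55, 178.7)]
```

```bash
python3 - <<'E'
from pick import *
P,T=detect("end"); robot.move_pose([.35,.25,.35],[180,0,165]); print(robot.observe()["time"]); robot.job_done()
E
```

```text
end 7 [[-1, 30], [51, 23], [-79, 26], [76, 16], [64, 18], [21, -15], [-80, -30]]
92.575
the job is handed in; nothing more can be done
```

The job is done and handed in at about 93 s of the 210 s allowed. I opened the cap to its stop, shook out all 7 croutons I could find, stood the shaker back on its mat and shut the cap.

- **Spreading:** All the croutons came out in the first pours, six in one field and one in the middle. I set the shaker down beside the mat and moved three croutons by hand with the gripper. The last look showed 2, 2 and 3 in the three fields, single layer.
- **Tray:** It moved about 3.5 cm part-way through the pouring, probably the announced knock. I measured it again and worked with its new position.
- **Cap shut:** In the last nudge the jar turned along with the cap, by about 8°, so the cap is at its stop. The wedge in the cap's disc reads within about 2° of fully shut.
- **Shaker:** It stands 1 to 4 mm from the mat's centre; that was measured just before the last cap nudge and not again after it.
- **Emptiness:** This rests on a look into the jar through its open mouth. The force reading on the jar was too noisy to count croutons.
- **Other things:** I did not measure the positions of the tin, mug, salt and pepper again at the end, but the arm met nothing near them.

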